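Set a telescopic prop leg to its length mark and hold its cam lever shut

TASK

Set the prop leg in the jig to length: draw its sliding section out along the rod, against its spring, until the crossbar stands in line with the pointed index post (not the flat-topped one), keeping the cam lever open until it is there. Holding the leg at that mark, squeeze the cam lever shut flat against the leg, and finish still holding it: do not let go, keep the lever and the other side of the leg squeezed between the fingers with the crossbar at the post. Leave the small blade packet, the loupe and the roll of tape where they are.

Things in the scene. Friction and masses are not known exactly. Their poses are not given: they have to be found in the camera images.
- jig: Jig fixed to the table: plywood base with flat grey top, 95 mm high, x -110 to +165, y -200 to +200 mm; aluminium end blocks (44 x 26 mm, tops 161 mm above the table) at y = -183 and +183 mm carry a level rod 14 mm thick along the jig's y, its axis 143 mm above the table at x = 0. Origin on the table under the rod's middle. +y: the way the leg is drawn out; -x: scale side, nearer the robot.
- crossbar_mid (a point): Centre of the round crossbar (14 mm thick, 59 mm to either side along jig x, level, 143 mm above the table) at the outer +y end of the sliding leg; axes as the jig's. Behind it (-y) the 20 x 20 mm leg sleeve runs 100 mm back along the rod. Open fingers astride the sleeve just behind the crossbar can push it out. Width across both pads, lever shut: 33.5 mm, its middle 3 mm to the lever side (+x).
- leg (a joint): How far the leg is drawn out, m: 0 fully in (where it starts, against its stop), up to 0.20. A spring draws it back in with about 2.4 N at 0 rising by 12 N per m; it does not stay out by itself, not even with the lever shut.
- cam_lever (a joint): Lever angle, rad: 0 shut flat on the leg, 0.34 fully open; starts at 0.27 to 0.33. Hinged on an upright pin on the sleeve's +x side, 75 mm behind the crossbar's centre, 13.5 mm from the rod axis; the free end, 13 mm behind the crossbar's centre, swings out level (its pad reaches 40 mm from the rod axis fully open). Stays where it is left; takes 2 to 3 N at its free end to close.
- pointed_post: The wanted length mark: a steel index post 12 mm thick with a conical point, 48 mm high, standing on the scale side of the jig's grey top, 85 mm from the rod axis. Origin in the centre of its underside, on the grey top; axes as the jig's. At the mark the crossbar's centre has the same jig y as this post. It may be the nearer or the farther of the two posts.
- flat_post: The other index post, not wanted: square and flat-topped, 14 x 10 mm, 34 mm high, likewise 85 mm from the rod axis.
- blade_pack: Bystander: small yellow carton 32 x 60 x 14 mm, lying loose on the jig's grey top, behind the rod.
- loupe: Bystander: black stand magnifier, 36 mm across, 42 mm high, standing loose on the jig's grey top, behind the rod.
- tape_roll: Bystander: roll of black tape, 58 mm across, 19 mm high, lying loose on the jig's grey top, behind the rod.
- lever_pad (a point): Middle of the outer face of the black rubber pad (4 x 36 x 22 mm, x, y, z) on the free half of the cam lever: 31 mm behind the crossbar's centre and, with the lever shut, 20 mm from the rod axis (+x side). Moves with the lever; its y axis runs along the lever to the free end.
- cheek_pad (a point): Middle of the outer face of the black rubber pad (4 x 62 x 22 mm) fixed on the side of the leg away from the lever (-x): 44 mm behind the crossbar's centre, 13.5 mm from the rod axis; the pad spans 13 to 75 mm behind the crossbar's centre.

How it is judged (in metres and radians):
On the way:
1. the crossbar is held in line with the pointed post (within 5 mm along the rod) while the lever is still open (y of crossbar_mid in the frame of pointed_post between -0.005 and 0.005 m and value of joint cam_lever above 0.15 rad), for 0.2 s.
At the end, for the whole second after the job is handed in: The crossbar's centre is within 5 mm, along the rod, of the pointed post, the cam lever is shut to within 0.05 rad (3 mm at its free end), and the fingers still squeeze the leg, pressing the lever pad and the cheek pad with more than 3 N each (y of crossbar_mid in the frame of pointed_post between -0.005 and 0.005 m and value of joint cam_lever below 0.05 rad and contact force between the fingers and lever_pad above 3 N and contact force between the fingers and cheek_pad above 3 N); the arm keeps its last pose, push and grip.
It fails at once if the lever is more than half shut while the crossbar is over 8 mm from the pointed post (value of joint cam_lever below 0.15 rad and (y of crossbar_mid in the frame of pointed_post above 0.008 m or y of crossbar_mid in the frame of pointed_post below -0.008 m)).
It fails at once if a bystander (blade packet, loupe or tape roll) is moved by more than 20 mm (distance of any of blade_pack, loupe, tape_roll from where it was at the start of the episode above 0.02 m).
It also fails if it takes over 38 s, if anything falls off the work surface, if the arm or the gripper's body presses on something with over 40 N, if the wrist force passes 120 N, or if a joint passes its speed limit or range.

ROBOT

A 6-joint arm with a two-finger parallel gripper is mounted at the origin on a cart in front of the work surface, level with it; the furniture and walls round the work are solid. World frame = base frame: x ahead of the robot, y to its left, z up, the work surface at z = 0. Lengths are in mm, angles in rad, forces in N, time in s.
With the tool pointing down it reaches from about 350 to 775 mm from the base axis. Payload 5.5 kg.
Tool frame: the origin (TCP) lies at the very end of the fingers, on their centre line; the grasp point (between the pads) lies 19 mm behind it (grip_point_offset is the distance from the TCP to the grasp point, in mm); z points along the fingers, y is the line along which they close (so a half turn about z gives the same grasp; the last joint's range is limited). The gripper opens to 85 mm and grips with 20 to 120 N. Pads are 22 mm wide; open, the fingers measure 114 mm over their backs; the gripper's body (76 mm by 85 mm) begins 54 mm behind the grasp point. The pads swing forward as they close: fully open they stand 13 mm farther back than shut.
Start: joints at [-1.383, 0.313, 0.046, 1.304, 0, 1.431], TCP at [185.125, -544.43, 203.523] pointing down, gripper open.
Joint ranges: [-2.76, 2.76], [-0.86, 1.69], [-1.03, 1.26], [-2.2, 2.34], [-1.47, 1.5], [-3.14, 3.14]. Speed limits (rad/s): [2.57, 2.57, 3.14, 3.14, 3.14, 3.14].

INTERFACE

Orientations are given as [roll, pitch, yaw] about the fixed x, y, z axes, in that order (R = Rz(yaw) Ry(pitch) Rx(roll)).
In Python, from cell import * gives the robot as it stands.
- The arm moves only by the tool arm_command, never from a script. Its arguments are lists of equal length, an entry for each row: "dp": the shift along the tool's x, y, z scaled (see below), a list of three; "angular": the turn, a rotation vector about the tool's x, y, z scaled (see below), a list of three. A call has 1 to 12 rows; each row is the pose to reach, as a shift and turn from the pose commanded when the call began, along the tool's axes at that moment; what a row does not reach only later rows make up. The controller multiplies each number of a shift by 0.4 m and each number of a turn by 30 degrees. A row lasts 1/8 s, in which the tool goes at most 62.5 mm and 10.7 degrees, less where a joint would pass 70% of its speed; a pose out of reach is approached as far as the arm can. A call with a number of a shift or a turn outside -1 to 1 is refused whole. A call with a gripper value outside its range is refused whole. "jaw" is the opening, from 0 (shut) to 1 (fully open), set as the call begins (left out, the last holds). The fingers move at their own pace and stop on an object; "newtons" is the grip in N (left out, the last holds). Time passes only in rows, so rows that repeat a pose let the fingers close. It gives the time, the measured TCP pose, the force, the opening and the grip force at its end, in the units of the state.
- get_obs(): the state, without advancing time (a new reading comes with each control period).
- snapshot(name): name is "side" or "top"; returns the picture (420x560x3 uint8, red, green, blue); there is no depth.
- camera_model(name): a dict with "camera_matrix" (3x3 intrinsics, pixels), "k1" (the pictures are not rectified: a ray, as slopes to the right and down, at radius r is drawn at 1 + k1 r^2 times it, then the intrinsics apply), "world_from_camera" (4x4, takes a point from camera to world coordinates). Camera axes: x right, y up, looking along -z (the intrinsics and any distortion apply to the point x, -y, -z); pixel columns grow to the right and rows downward; lengths in mm; the calibration is good to about 2 mm. A picture is of the moment at which its call begins. camera_model takes no time and is no camera call.
- job_done(): hands the job in; it is judged then, once.
The state is a dict: "t": time; "joints": joint angles; "qvel": joint speeds; "effort": joint torques, N m; "position": TCP position; "eef_rot": TCP orientation; "ft_force": force on the tool from outside, world axes, zero at the start; "moment": the same for the moment, N m; "finger_gap": finger opening in mm; "finger_force": force on a finger pad.
Only numpy, scipy, OpenCV 4.12 (cv2) and the standard library are available. Lean on these libraries where they do the work, as an engineer would, in place of code of your own. Each camera call takes 0.05 s, during which the arm holds its last target. There are 200 camera calls.

## Working session

There is one attempt and no reset: what is moved stays moved. The work goes in short steps, Python scripts to look and compute and a tool call to move; the robot and the scene stay as the last step left them, time stands still between calls to the robot, and variables do not carry over. Pictures are saved under pics/ and viewed, at most 10 in all, crops included, and the job is handed in when it is done.

Besides the shell and the picture viewer there is one more tool, called after ">>>" as name(argument=value, ...) on one line, values as JSON. arm_command: Moves the arm, as the interface text tells. Its arguments: {"type":"object","properties":{"dp":{"type":"array","items":{"type":"array","items":{"type":"number","minimum":-1,"maximum":1}}},"angular":{"type":"array","items":{"type":"array","items":{"type":"number","minimum":-1,"maximum":1}}},"jaw":{"type":"number"},"newtons":{"type":"number"}},"required":["dp","angular"]}

```bash
mkdir -p pics; ls; python3 - <<'E'
from cell import *
import cv2,numpy as np
np.set_printoptions(suppress=True,precision=3)
o=get_obs();print(o)
for n in("side","top"):
    cv2.imwrite(f"pics/{n}0.png",snapshot(n)[:,:,::-1]); m=camera_model(n); print(n,m)
E
```

```text
pics
{'t': 0.0, 'joints': array([-1.383,  0.314,  0.045,  1.304, -0.   ,  1.431]), 'qvel': array([-0.001, -0.001, -0.001,  0.   ,  0.002, -0.001]), 'effort': array([  0.   , -48.062,  29.853,   0.019,  -0.   ,  -0.   ]), 'position': array([ 185.011, -543.821,  202.589]), 'eef_rot': array([-3.14 , -0.   ,  0.328]), 'ft_force': array([ 0.023,  0.311, -0.008]), 'moment': array([ 0.004,  0.007, -0.018]), 'finger_force': 0.0, 'finger_gap': 85.40875790845655}
side {'camera_matrix': array([[453.822,   0.   , 273.452],
       [  0.   , 453.822, 205.089],
       [  0.   ,   0.   ,   1.   ]]), 'k1': -0.04892009069408925, 'world_from_camera': array([[ -0.868,   0.301,  -0.395, 336.402],
       [ -0.496,  -0.561,   0.662, 622.368],
       [ -0.022,   0.771,   0.637, 644.316],
       [  0.   ,   0.   ,   0.   ,   1.   ]])}
top {'camera_matrix': array([[448.755,   0.   , 279.327],
       [  0.   , 448.755, 214.518],
       [  0.   ,   0.   ,   1.   ]]), 'k1': -0.07508068598686758, 'world_from_camera': array([[  0.017,   0.995,  -0.094, 572.122],
       [ -1.   ,   0.019,   0.018,  97.223],
       [  0.02 ,   0.094,   0.995, 939.149],
       [  0.   ,   0.   ,   0.   ,   1.   ]])}
```

View pics/top0.png

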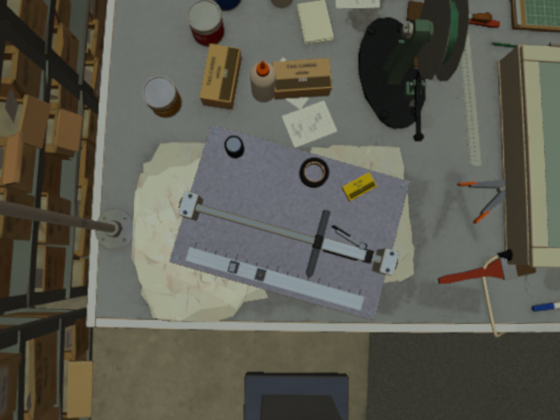

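View pics/side0.png

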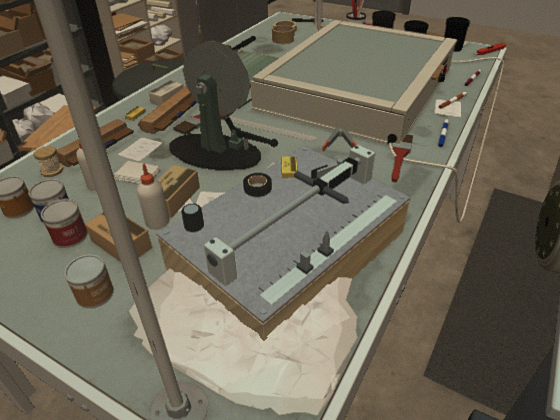

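The top view shows the crossbar at about (318,240), the rod running left to the end block (189,205), and the posts at about (234,267) and (261,274). In the side view the posts are at about (305,258) and (325,243). I'll zoom in to tell the posts apart.

```bash
python3 - <<'E'
import cv2,numpy as np
s=cv2.imread("pics/side0.png");t=cv2.imread("pics/top0.png")
a=cv2.resize(s[140:280,200:400],(800,560),interpolation=cv2.INTER_CUBIC)
cv2.imwrite("pics/c1.png",np.clip(a*1.5,0,255))
b=cv2.resize(t[180:320,170:410],(800,467),interpolation=cv2.INTER_CUBIC)
cv2.imwrite("pics/c2.png",np.clip(b*1.5,0,255))
E
```

```text
[ WARN:0@0.077] global loadsave.cpp:1063 imwrite_ Unsupported depth image for selected encoder is fallbacked to CV_8U.
```

View pics/c1.png

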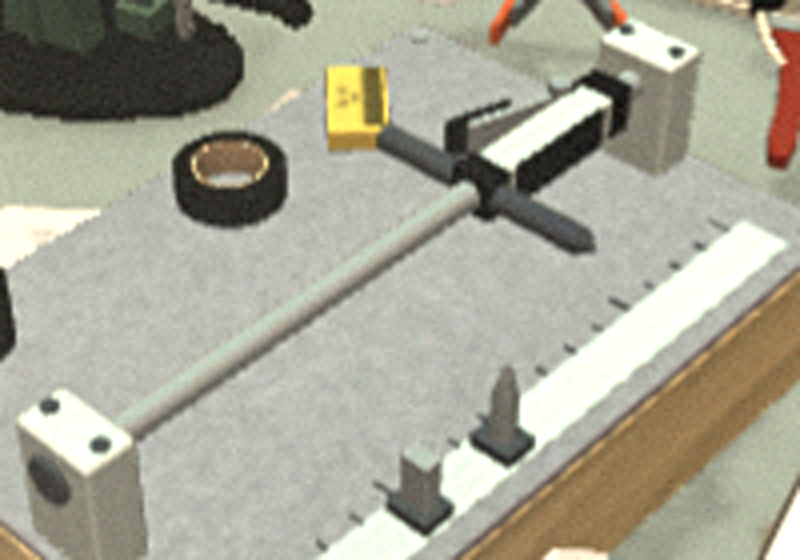

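View pics/c2.png

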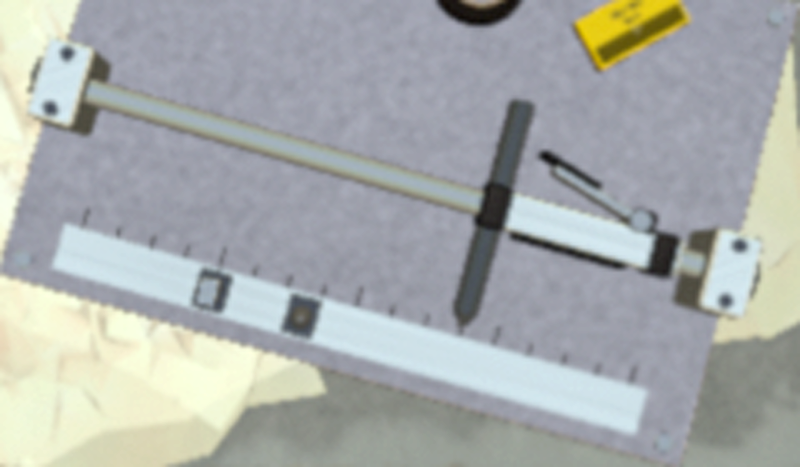

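The side crop shows the pointed post is the nearer one: tip at side px (326.8,232), base about (325.8,250). In the top view it is at (260.3,274.8), with the crossbar centre at about (317.6,242). Next I'll triangulate, using masks for the end-block tops.

```bash
cat > h.py <<'E'
from cell import *
import cv2,numpy as np
np.set_printoptions(suppress=True,precision=2)
def ray(n,uv):
    m=camera_model(n);K=m["camera_matrix"];T=m["world_from_camera"]
    p=cv2.undistortPoints(np.array([[uv]],float),K,np.array([m["k1"],0,0,0.]))[0,0]
    # note: k1 model identical to OpenCV radial
    d=T[:3,:3]@np.array([p[0],-p[1],-1]);return T[:3,3],d/np.linalg.norm(d)
def plane(n,uv,z):
    o,d=ray(n,uv);return o+d*(z-o[2])/d[2]
def tri(ut,us):
    (a,d),(b,e)=ray("top",ut),ray("side",us)
    s=np.linalg.lstsq(np.c_[d,-e],b-a,rcond=None)[0]
    p,q=a+d*s[0],b+e*s[1];return (p+q)/2,np.linalg.norm(p-q)
E
python3 - <<'E'
from h import *
T=lambda x,y:(170+(x+.5)*.3-.5,180+(y+.5)*.3-.5)
S=lambda x,y:(200+(x+.5)/4-.5,140+(y+.5)/4-.5)
P={"A":(T(58.5,80.5),S(75.5,425)),"B":(T(732.5,272.5),S(652.5,40.5)),"tip":(T(301,316),S(507,368)),
"flat":(T(208,290),S(421,455)),"cross":(T(494,207),S(483,180)),"barfar":(T(520,104),S(385,133)),"barnear":(T(465,316),S(587,240))}
R={k:tri(*v) for k,v in P.items()}
for k,v in R.items(): print(k,v[0],round(v[1],2))
# mask check of block tops
t=cv2.imread("pics/top0.png"); hsv=cv2.cvtColor(t,cv2.COLOR_BGR2HSV)
m=((hsv[...,2]>145)&(hsv[...,1]<50)).astype(np.uint8)
n,_,st,c=cv2.connectedComponentsWithStats(m)
for i in range(1,n):
    if st[i,4]>60 and 170<c[i][0]<410 and 180<c[i][1]<320: print(st[i],c[i])
A,B=R["A"][0],R["B"][0]; o=(A+B)/2; y=(A-B)[:2]; print("blockdist",np.linalg.norm(y)); y/=np.linalg.norm(y); x=np.array([y[1],-y[0]])
print("origin",o,"psi",np.arctan2(x[1],x[0]))
for k,v in R.items(): d=(v[0]-o)[:2]; print(k,"jig",d@x,d@y,v[0][2])
for z,k in((161,"A"),(161,"B"),(143,"tip"),(143,"cross")):
    for i,n in enumerate(("top","side")):
        d=(plane(n,P[k][i],z)-o)[:2]; print(k,n,d@x,d@y)
E
```

```text
A [661.5  243.72 161.19] 0.31
B [ 567.36 -110.82  160.23] 0.62
tip [540.64 114.74 138.54] 0.48
flat [553.55 165.53 127.46] 0.23
cross [599.86  13.25 145.86] 1.04
barfar [656.     0.07 144.87] 0.65
barnear [542.29  27.89 143.14] 0.39
[ 133  144  133  177 9847] [174.35 244.3 ]
[381 199  32  81 828] [399.76 248.26]
[323 239  42  20 380] [343.31 248.48]
[186 248  44  23 540] [207.34 259.12]
[237 263  20  16 208] [246.62 270.43]
[ 264  270   99   39 1304] [313.07 289.36]
blockdist 366.8222506723841
origin [614.43  66.45 160.71] psi -0.25953952738492875
A jig -5.684341886080802e-14 183.41112533619207 161.19348829229187
B jig -4.973799150320701e-14 -183.4111253361921 160.2343971292426
tip jig -83.71068565414399 27.737510147592616 138.53798885290652
flat jig -84.26448488739952 80.14274603443644 127.45758674748589
cross jig -0.42971350176631695 -55.1509954441198 145.85638669270273
barfar jig 57.21516926122025 -53.48437024144205 144.86591295468352
barnear jig -59.82788937183642 -55.780459414300395 143.13663000666307
A top 0.12224797253613673 183.56542309409838
A side 0.03138148648180561 183.20806065403366
B top 0.19961339750324925 -183.02285793223038
B side -0.8734124870783688 -182.6073303614922
tip top -83.32901281984425 27.835065463603723
tip side -86.78338490503009 31.451415649468128
cross top 0.15312174661904265 -55.09001708546687
cross side 1.5196296005331007 -58.47040670905135
```

Triangulated in jig axes: yaw -0.2595 rad, crossbar at y≈-55, pointed post at y≈27.8. That makes the draw about 83 mm. Now the approach numbers.

```bash
cat >> h.py <<'E'
from scipy.spatial.transform import Rotation as Ro
O=np.array([614.43,66.45]);PSI=-.2595
X=np.array([np.cos(PSI),np.sin(PSI)]);Y=np.array([-X[1],X[0]])
def world(xj,yj,z): return np.r_[O+X*xj+Y*yj,z]
def move(tgt,yaw=PSI+np.pi/2,pos=None,rot=None):
    o=get_obs();pos=o["position"] if pos is None else pos
    R=Ro.from_euler("xyz",o["eef_rot"] if rot is None else rot)
    d=R.as_matrix().T@(np.array(tgt)-pos)/400
    r=np.degrees((R.inv()*Ro.from_euler("xyz",[np.pi,0,yaw])).as_rotvec())/30
    print("dp",d.round(4),"ang",r.round(4))
def where():
    o=get_obs();d=o["position"][:2]-O;print(round(o["t"],2),"jig",d@X,d@Y,o["position"][2],"rpy",o["eef_rot"],"yaw err",o["eef_rot"][2]-PSI-np.pi/2,"F",o["ft_force"],"gap",o["finger_gap"],o["finger_force"])
E
python3 -c "
from h import *
p0=np.array([185.125,-544.43,203.523]);r0=[np.pi,0,.328]
move(p0+(world(6,-80,280)-p0)*.55+[0,0,35],.82,p0,r0)
move(world(6,-80,280),pos=p0,rot=r0)"
```

```text
dp [ 0.78 -0.51 -0.19] ang [ 0.    0.   -0.94]
dp [ 1.41 -0.93 -0.19] ang [ 0.    0.   -1.88]
```

>>> arm_command(dp=[[0.05,-0.03,-0.1],[0.15,-0.1,-0.19],[0.25,-0.17,-0.19],[0.36,-0.24,-0.19],[0.47,-0.31,-0.19],[0.58,-0.38,-0.19],[0.68,-0.45,-0.19],[0.78,-0.51,-0.19],[0.78,-0.51,-0.19],[0.78,-0.51,-0.19]], angular=[[0,0,-0.1],[0,0,-0.25],[0,0,-0.4],[0,0,-0.5],[0,0,-0.6],[0,0,-0.7],[0,0,-0.8],[0,0,-0.94],[0,0,-0.94],[0,0,-0.94]], jaw=1, newtons=20)

```text
t: 1.35
position: [414.6, -250.8, 279.2]
eef_rot: [-3.141, 0.0, 0.82]
ft_force: [-0.1, -0.2, 0.4]
finger_gap: 85.5
finger_force: 0.0
```

```bash
python3 -c "
from h import *
where(); move(world(6,-80,240))"
```

```text
1.35 jig -111.68779362423534 -357.937512381469 279.2349866228513 rpy [-3.14  0.    0.82] yaw err -0.4911411228675646 F [-0.11 -0.24  0.4 ] gap 85.50173548497084 0.0
dp [ 0.75 -0.07  0.1 ] ang [-0.    0.   -0.94]
```

>>> arm_command(dp=[[0.1,-0.01,0.0],[0.2,-0.02,0.0],[0.3,-0.03,0.0],[0.42,-0.04,0.0],[0.54,-0.05,0.02],[0.65,-0.06,0.05],[0.75,-0.07,0.1],[0.75,-0.07,0.1],[0.75,-0.07,0.1],[0.75,-0.07,0.1]], angular=[[0,0,-0.12],[0,0,-0.25],[0,0,-0.4],[0,0,-0.55],[0,0,-0.7],[0,0,-0.85],[0,0,-0.94],[0,0,-0.94],[0,0,-0.94],[0,0,-0.94]])

```text
t: 2.6
position: [598.8, -14.1, 240.4]
eef_rot: [3.14, 0.0, 1.31]
ft_force: [0.7, -0.4, -0.6]
finger_gap: 85.4
finger_force: 0.0
```

```bash
sed -i 's/precision=2/precision=4/' h.py; python3 -c "
from h import *
where(); move(world(6,-80,121))"
```

```text
2.6 jig 5.5846638461001525 -81.81419109849851 240.35904587704405 rpy [3.1405 0.0002 1.3096] yaw err -0.0017082318249164175 F [ 0.7445 -0.3556 -0.6424] gap 85.37559802077763 0.0
dp [0.0046 0.0007 0.2984] ang [ 0.0022  0.0004 -0.0033]
```

>>> arm_command(dp=[[0.003,0,0.05],[0.003,0,0.1],[0.003,0,0.15],[0.003,0,0.2],[0.003,0,0.24],[0.003,0,0.27],[0.003,0,0.298],[0.003,0,0.298],[0.003,0,0.298]], angular=[[0,0,0],[0,0,0],[0,0,0],[0,0,0],[0,0,0],[0,0,0],[0,0,0],[0,0,0],[0,0,0]])

```text
t: 3.72
position: [599.7, -11.3, 120.8]
eef_rot: [3.141, 0.0, 1.312]
ft_force: [0.5, 0.0, 0.4]
finger_gap: 85.5
finger_force: 0.0
```

```bash
python3 -c "
from h import *
where(); a=snapshot('top')[170:310,210:410,::-1]; b=snapshot('side')[100:240,250:450,::-1]
c=np.vstack([cv2.resize(i,(428,300),interpolation=cv2.INTER_CUBIC) for i in(a,b)])
cv2.imwrite('pics/d1.png',cv2.convertScaleAbs(c,alpha=1.5))"
```

```text
3.73 jig 5.691932338987025 -78.89577944372111 120.75178752835517 rpy [3.1408 0.     1.3122] yaw err 0.0009535035816308213 F [0.546  0.0171 0.4444] gap 85.46305912182372 0.0
```

View pics/d1.png

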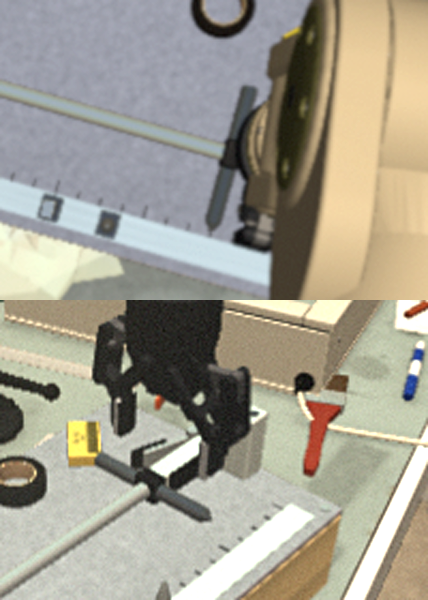

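The fingers stand astride the sleeve just behind the crossbar, with the lever between them and the blade packet clear. Pushing out most of the way.

>>> arm_command(dp=[[0.01,0,0],[0.02,0,0],[0.04,0,0],[0.065,0,0],[0.09,0,0],[0.115,0,0],[0.14,0,0],[0.165,0,0],[0.185,0,0],[0.2,0,0],[0.2,0,0],[0.2,0,0]], angular=[[0,0,0],[0,0,0],[0,0,0],[0,0,0],[0,0,0],[0,0,0],[0,0,0],[0,0,0],[0,0,0],[0,0,0],[0,0,0],[0,0,0]])

```text
t: 5.32
position: [619.7, 65.9, 120.2]
eef_rot: [-3.142, 0.0, 1.312]
ft_force: [-0.1, 0.1, -0.1]
finger_gap: 85.3
finger_force: 0.0
```

```bash
python3 -c "
from h import *
where(); a=snapshot('top')[180:300,200:400,::-1]; b=snapshot('side')[130:270,230:430,::-1]
cv2.imwrite('pics/e1.png',cv2.convertScaleAbs(np.vstack([cv2.resize(a,(500,300),interpolation=cv2.INTER_CUBIC),cv2.resize(b[:120],(500,300),interpolation=cv2.INTER_CUBIC)]),alpha=1.5))"
```

```text
5.33 jig 5.272451989358329 0.8314265671197927 120.23944143145398 rpy [-3.1415  0.0002  1.312 ] yaw err 0.0007015714374709603 F [-0.1167  0.1056 -0.1376] gap 85.33593441349922 0.0
```

View pics/e1.png

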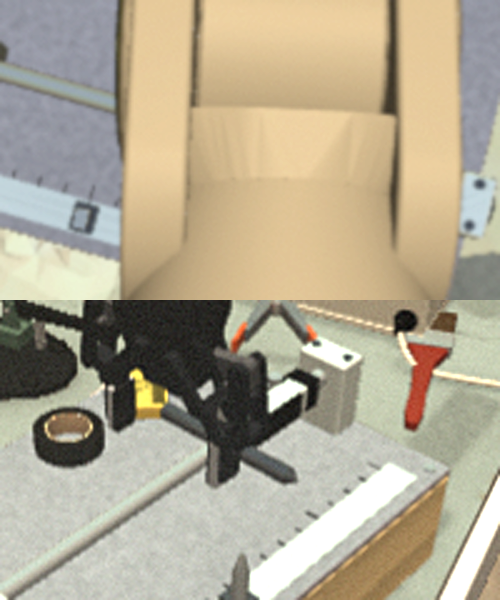

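The side view shows the crossbar's near end still at about (346,200), so it didn't move and the fingers passed it. I'll check the actual height of the fingertip at about (319,203).

```bash
python3 -c "
from h import *
o,d=ray('side',(318.8,203))
for xj in(-37,-43,-48,-52):
    s=(xj-(o[:2]-O)@X)/(d[:2]@X);p=o+s*d;print(xj,(p[:2]-O)@Y,p[2])
"
```

```text
-37 -7.961048923155333 151.32641632941773
-43 -0.36541177907947464 159.2276005696417
-48 5.964285840983656 165.81192076982836
-52 11.028043937034232 171.07937692997768
```

```bash
python3 -c "
from h import *
for n,uv,xs in(('d1 near',(348,181.7),(-37,-43,-50)),('d1 far',(307.5,161.6),(48,54,60)),('e1 far',(278,182),(48,54,60))):
    o,d=ray('side',uv)
    for xj in xs:
        s=(xj-(o[:2]-O)@X)/(d[:2]@X);p=o+s*d;print(n,xj,(p[:2]-O)@Y,p[2])
"
```

```text
d1 near -37 -89.37860258533675 152.3701995459013
d1 near -43 -80.47807925855788 160.25465498213077
d1 near -50 -70.09413537731592 169.45318632439853
d1 far 48 -74.96882598689821 164.06292923962178
d1 far 54 -82.03420540091335 157.79011837027747
d1 far 60 -89.0995848149285 151.5173075009332
e1 far 48 4.524056450573292 159.73713436992466
e1 far 54 -1.5030287603840318 153.40782224412692
e1 far 60 -7.530113971341326 147.07851011832918
```

The open tips stand at z≈158, about 38 mm above the reported TCP, so they passed over the bar. I'll go back, lower by about 25 mm, and check.

>>> arm_command(dp=[[-0.04,0,0],[-0.08,0,0],[-0.12,0,0],[-0.16,0,0],[-0.19,0,0],[-0.205,0,0],[-0.205,0,0],[-0.205,0,0]], angular=[[0,0,0],[0,0,0],[0,0,0],[0,0,0],[0,0,0],[0,0,0],[0,0,0],[0,0,0]])

```text
t: 6.42
position: [598.9, -12.8, 120.2]
eef_rot: [3.142, -0.0, 1.313]
ft_force: [-0.9, -0.3, -0.4]
finger_gap: 85.3
finger_force: 0.0
```

>>> arm_command(dp=[[0,0,0.015],[0,0,0.03],[0,0,0.045],[0,0,0.06],[0,0,0.06],[0,0,0.06]], angular=[[0,0,0],[0,0,0],[0,0,0],[0,0,0],[0,0,0],[0,0,0]])

```text
t: 7.18
position: [598.9, -13.2, 96.4]
eef_rot: [3.141, 0.0, 1.312]
ft_force: [0.6, 0.0, 0.2]
finger_gap: 85.2
finger_force: 0.0
```

```bash
python3 -c "
from h import *
where(); b=snapshot('side')[90:230,260:420,::-1]
cv2.imwrite('pics/f1.png',cv2.convertScaleAbs(cv2.resize(b,(640,560),interpolation=cv2.INTER_CUBIC),alpha=1.7))"
```

```text
7.17 jig 5.44677615492655 -80.98343440386829 96.35495191544207 rpy [3.1414 0.0001 1.3122] yaw err 0.0008612505605964937 F [0.6284 0.0334 0.2004] gap 85.20921315520486 0.0
```

View pics/f1.png

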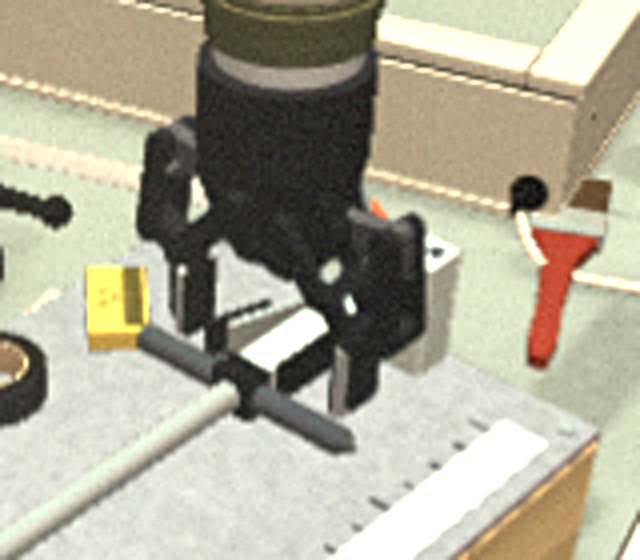

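The tips now reach z≈134, beside the bar (136–150), with the lever and cheek between the fingers. Pushing again.

>>> arm_command(dp=[[0.01,0,0],[0.02,0,0],[0.035,0,0],[0.055,0,0],[0.075,0,0],[0.095,0,0],[0.115,0,0],[0.135,0,0],[0.155,0,0],[0.175,0,0],[0.19,0,0],[0.2,0,0]], angular=[[0,0,0],[0,0,0],[0,0,0],[0,0,0],[0,0,0],[0,0,0],[0,0,0],[0,0,0],[0,0,0],[0,0,0],[0,0,0],[0,0,0]])

```text
t: 8.72
position: [619.5, 64.6, 96.3]
eef_rot: [3.141, 0.0, 1.312]
ft_force: [-0.3, -4.0, 2.8]
finger_gap: 85.4
finger_force: 1.9
```

```bash
python3 -c "
from h import *
where(); a=snapshot('top')[180:300,200:400,::-1]; b=snapshot('side')[130:270,230:430,::-1]
cv2.imwrite('pics/g1.png',cv2.convertScaleAbs(cv2.resize(b,(800,560),interpolation=cv2.INTER_CUBIC),alpha=1.6))
cv2.imwrite('pics/g1top.png',a)"
```

```text
8.72 jig 5.421949370864842 -0.5045872007219603 96.34835946788712 rpy [3.1412 0.0001 1.3124] yaw err 0.0010913229550717496 F [-0.2608 -3.9944  2.7885] gap 85.35633629852948 1.9476227648556232
```

View pics/g1.png

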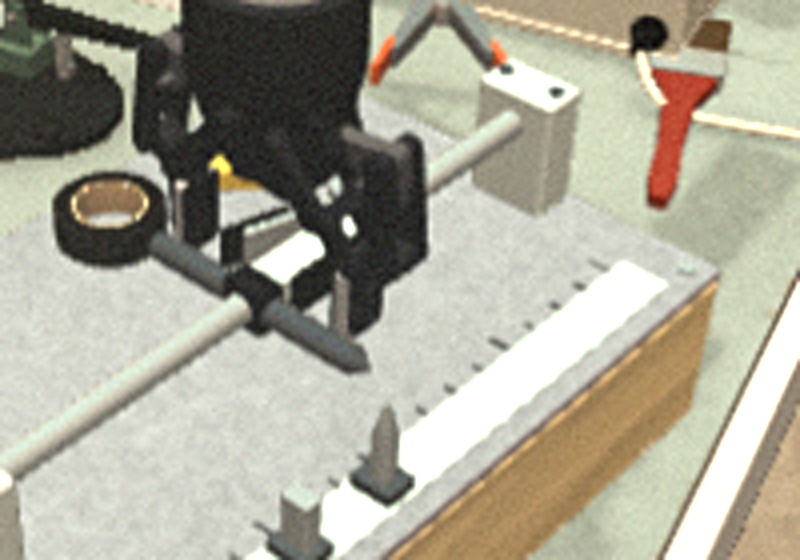

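The crossbar follows the fingers and the lever is still open; the bar's near end is at crop (362,362) and the post tip at (388,405). The upward force shows the tips are high on the bar, so I'll lower 9 mm.

>>> arm_command(dp=[[0,0,0.008],[0,0,0.015],[0,0,0.0225],[0,0,0.0225]], angular=[[0,0,0],[0,0,0],[0,0,0],[0,0,0]])

```text
t: 9.32
position: [618.8, 64.0, 86.5]
eef_rot: [-3.14, 0.0, 1.312]
ft_force: [-0.5, -2.9, -0.8]
finger_gap: 85.4
finger_force: 1.4
```

```bash
cat >> h.py <<'E'
def bar(save=None):
    # crossbar / post from side view: dark-blue bar near-end pixel found by mask on the strip around jig z=143
    im=snapshot('side')[:,:,::-1]
    if save: cv2.imwrite(save,im)
    return im
E
python3 -c "
from h import *
where(); im=bar('pics/h1.png')
for im,u in ((cv2.imread('pics/side0.png'),(346,200)),(im,(320,220))):
    g=cv2.cvtColor(im,cv2.COLOR_BGR2GRAY)[u[1]-12:u[1]+9,u[0]-14:u[0]+12];print(u);print(g)
p=plane('side',(320.8,220.3),143)[:2]-O;print(p@X,p@Y)
"
```

```text
9.32 jig 4.86863562856204 -1.2000547377924202 86.52659686545428 rpy [-3.1405  0.0004  1.312 ] yaw err 0.000690680794360965 F [-0.4919 -2.9323 -0.7825] gap 85.3770830141205 1.425804477185011
(346, 200)
[[ 46  85 100 130 133 129 130 122 129 125 124 125 124 125 125 126 124 125
  129 126 123 124 124 122 127 125]
 [ 67 111 122 132 134 128 123 125 127 123 128 127 123 126 122 126 126 132
  125 125 126 122 126 126 128 127]
 [ 69  73  96 109 130 131 133 133 126 126 128 131 128 122 122 123 121 123
  128 126 124 119 126 129 130 126]
 [ 60  59  61  71  94 117 125 138 129 130 126 123 125 124 123 123 126 128
  128 126 129 121 129 127 128 125]
 [ 61  61  64  61  63  72  96 114 123 124 125 124 125 117 118 126 124 125
  127 129 127 124 125 119 122 123]
 [ 58  62  57  60  58  56  60  73  90 110 120 124 124 120 121 126 128 128
  129 127 126 123 128 126 129 126]
 [ 54  49  63  57  58  61  58  63  58  67  89 110 126 127 126 126 129 125
  132 126 125 122 124 129 127 127]
 [ 43  50  55  59  60  53  60  59  55  57  57  71 100 113 128 127 123 128
  129 128 130 125 127 131 128 121]
 [ 39  40  43  45  53  61  
[... 3026 characters left out ...]
3 136 132]
 [134 135 135 133 131 127 127 134 135 136 106  96  94  99  99 117 126 133
  134 133 126 127 131 132 129 133]
 [137 137 137 127 132 127 128 134 136 137 135 133 133 127 129 127 132 129
  132 131 131 125 130 130 129 130]
 [141 139 137 134 135 131 132 131 128 130 133 137 125 130 133 129 131 127
  133 135 135 130 131 132 131 125]
 [139 134 130 131 134 131 132 129 131 131 129 126 125 130 130 132 132 130
  136 139 134 136 133 132 127 127]
 [134 128 128 128 132 130 137 137 133 135 129 124 126 128 131 127 132 131
  130 137 137 137 135 131 129 125]
 [134 133 133 128 131 130 128 129 130 132 130 129 129 128 130 129 126 129
  127 132 134 130 128 132 125 128]]
-62.44785818221259 16.450413419499
```

>>> arm_command(dp=[[0.01,0,0],[0.02,0,0],[0.028,0,0],[0.028,0,0],[0.028,0,0],[0.028,0,0]], angular=[[0,0,0],[0,0,0],[0,0,0],[0,0,0],[0,0,0],[0,0,0]])

```text
t: 10.12
position: [621.8, 75.1, 87.2]
eef_rot: [-3.141, 0.0, 1.312]
ft_force: [-1.9, -2.4, -1.8]
finger_gap: 85.4
finger_force: 1.5
```

```bash
python3 -c "
from h import *
where(); im=bar('pics/i1.png')
cv2.imwrite('pics/i1z.png',cv2.convertScaleAbs(cv2.resize(im[170:270,250:390],(784,560),interpolation=cv2.INTER_CUBIC),alpha=1.6))
t=cv2.imread('pics/top0.png'); g=cv2.cvtColor(t,cv2.COLOR_BGR2GRAY)
m=(g[262:290,248:274]<105).astype(np.uint8); n,_,st,c=cv2.connectedComponentsWithStats(m)
for i in range(1,n):
  if st[i,4]>15: print(st[i],c[i]+[248,262], [(np.array((plane('top',c[i]+[248,262],z)[:2]-O))@Y) for z in (97,101)])
print(g[266:284,250:271])
for n,uv in(('side0 base',(325.4,249.6)),):
    p=plane('side',uv,99)[:2]-O;print(n,p@X,p@Y)
for uv in ((346.4,199.6),(320.4,219.4)):
    p=plane('side',uv,143)[:2]-O;print(p@X,p@Y)
"
```

```text
10.12 jig 4.8789465640214065 10.269339109401333 87.2303639118548 rpy [-3.141   0.      1.3122] yaw err 0.0009509984536157923 F [-1.9229 -2.414  -1.8231] gap 85.41252574430943 1.4896671194583178
[13  0 13  7 46] [267.1304 264.5217] [np.float64(20.56314084218654), np.float64(20.555179354521968)]
[  6   6  12  14 115] [259.9478 274.4261] [np.float64(28.368803518531774), np.float64(28.323767065050006)]
[ 0 18 26 10 84] [260.4405 285.0833] [np.float64(22.03659396122961), np.float64(22.02163393592811)]
[[147 148 145 144 140 134 121 120 118 114 110 106 102 102 104 102  93  83
   98 106 107]
 [145 148 147 148 148 147 140 131 126 122 123 116 113 110 110 104  86  80
   98 105 108]
 [143 144 146 147 147 149 136 104  87  95 110 115 122 119 117 114 100  98
  104 106 106]
 [143 143 143 144 145 143 128  85  59  62  73  81  87  91 108 120 119 126
  123 118 111]
 [144 144 144 144 144 137 112  72  54  54  54  56  58  61  72  87 113 140
  143 139 131]
 [147 147 146 145 146 137 105  67  55  54  55  55  54  53  54  71 110 144
  150 149 147]
 [146 147 147 148 147 134  94  60  55  58  58  57  56  53  57  8
[... 428 characters left out ...]
49  50  60  96 137 148 149
  148 148 148]
 [141 143 145 138 103  70  59  54  51  50  49  50  53  68 106 139 147 147
  147 147 148]
 [121 125 133 132 113  95  89  77  62  59  57  56  59  82 124 144 146 146
  146 146 147]
 [106 110 112 115 117 121 123 108  92  87  79  75  72 101 138 149 148 147
  146 146 145]
 [105 106 105 107 109 111 113 115 114 115 107 104 102 121 144 150 151 150
  149 148 147]
 [105 105 104 104 106 104 104 105 108 108 108 114 122 132 141 144 147 150
  149 149 149]
 [104 103 103 104 102 101 102 102 102 102 100 104 108 111 118 126 132 138
  142 147 149]]
side0 base -85.38863560957898 28.70499063358877
-59.87203576604704 -56.138162507988845
-60.50526545872421 15.17163028916614
```

View pics/i1z.png

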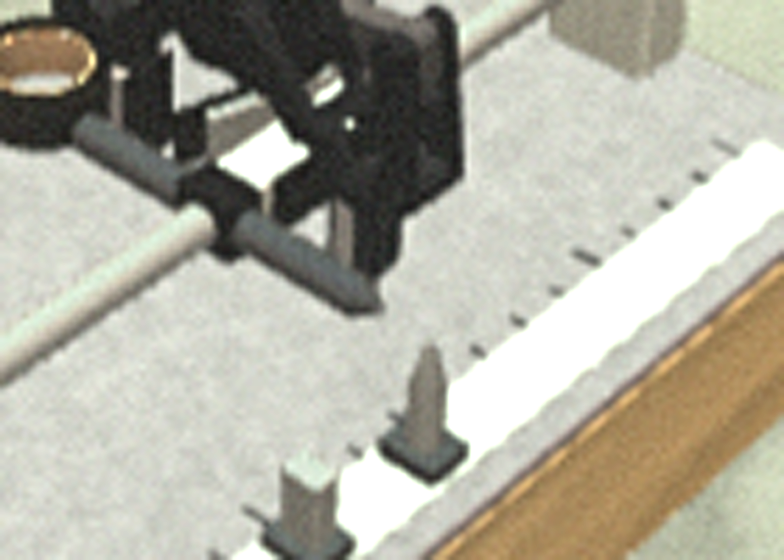

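The bar is almost level with the post along the rod: bar ends at crop (88,128) and (362,295), post tip at (430,345). Final numeric check of the bar and the tip height.

```bash
python3 -c "
from h import *
C=lambda x,y:(250+(x+.5)/5.6-.5,170+(y+.5)/5.6-.5)
for p in((88,128),(362,294),(228,212)):
    q=plane('side',C(*p),143)[:2]-O;print(q@X,q@Y)
o,d=ray('side',C(383,272))
for xj in(-37,-40,-43,-46,-50):
    s=(xj-(o[:2]-O)@X)/(d[:2]@X);p=o+s*d;print(xj,(p[:2]-O)@Y,p[2])
im=cv2.imread('pics/i1.png');g=cv2.cvtColor(im,cv2.COLOR_BGR2GRAY);print(g[210:230,303:322])
"
```

```text
58.693218485220434 26.63113524461595
-57.4127543987029 27.296170306192927
-2.731591047771934 26.700842736221343
-37 -7.942367328814504 116.87471970262436
-40 -4.144698462541768 121.10139198528645
-43 -0.34702959626892493 125.32806426794855
-46 3.4506392700039186 129.55473655061076
-50 8.514197758367713 135.19029959416025
[[124 134 144 136 133  99  46  74  76  76  40  27  28  24  23  38  26  26
   60]
 [119 129 142 138 134 100  56  74  74  75  33  30  25  27  26  28  28  25
   64]
 [ 73  93 117 143 142  90  57  74  76  76  40  24  28  31  24  29  20  28
   60]
 [ 65  63  75 117 127  75  58  80  79  74  38  28  27  30  27  33  26  25
   70]
 [ 68  61  66  69  82  63  60  70  77  75  29  26  30  28  20  31  24  27
   82]
 [ 68  62  67  67  63  55  56  69  76  75  30  28  33  28  30  29  24  33
   94]
 [ 65  62  67  63  61  67  59  64  77  68  34  28  31  21  28  31  25  52
  121]
 [ 62  59  64  69  66  65  64  63  74  62  35  28  31  24  25  37  55  98
  137]
 [ 52  58  58  64  64  65  64  65  67  62  53  42  34  23  25  57 104 128
  133]
 [ 41  51  50  62  60  65  62  67  70  66  63  65  45  37  58 108 135 137
  130]
 [ 44  38  42  53  57  61  61  59  66  68  66  66  55  52  83 138 136 137
  136]
 [ 95  69  43  44  44  54  60  57  60  67  60  68  60  63  92 138 134 134
  136]
 [136 118  90  52  45  43  48  60  60  59  61  63  65  60  81 137 129 128
  133]
 [133 133 134 106  76  54  38  45  56  53  53  61  62  60  62 117 132 127
  129]
 [134 141 140 142 122 100  53  43  40  44  44  52  48  53  62  90 127 132
  127]
 [133 136 138 143 139 138 107  86  44  31  38  37  40  52  69  92 128 130
  128]
 [132 136 135 136 142 137 136 130  98  75  77  89  93  95 102 113 129 128
  128]
 [131 127 135 135 131 129 130 135 131 121 123 137 133 133 123 126 129 129
  132]
 [131 133 133 131 131 131 132 129 135 132 130 133 132 130 131 125 133 134
  131]
 [129 128 127 131 132 134 133 137 134 131 133 126 131 131 131 124 133 135
  127]]
```

>>> arm_command(dp=[[0.002,-0.0025,0],[0.002,-0.005,0],[0.002,-0.005,0],[0.002,-0.005,0],[0.002,-0.005,0]], angular=[[0,0,0],[0,0,0],[0,0,0],[0,0,0],[0,0,0]])

```text
t: 10.8
position: [621.1, 76.1, 87.7]
eef_rot: [3.14, -0.0, 1.312]
ft_force: [2.0, -4.6, -0.8]
finger_gap: 85.5
finger_force: 1.9
```

>>> arm_command(dp=[[0,0,0],[0,0,0],[0,0,0],[0,0,0],[0,0,0],[0,0,0],[0,0,0],[0,0,0],[0,0,0],[0,0,0]], angular=[[0,0,0],[0,0,0],[0,0,0],[0,0,0],[0,0,0],[0,0,0],[0,0,0],[0,0,0],[0,0,0],[0,0,0]], jaw=0, newtons=35)

```text
t: 12.05
position: [620.4, 76.6, 88.6]
eef_rot: [3.141, -0.0, 1.313]
ft_force: [-2.5, -2.9, 7.3]
finger_gap: 31.8
finger_force: 38.7
```

```bash
python3 -c "
from h import *
where(); im=bar('pics/j1.png')
cv2.imwrite('pics/j1z.png',cv2.convertScaleAbs(cv2.resize(im[170:270,250:390],(784,560),interpolation=cv2.INTER_CUBIC),alpha=1.6))"
```

```text
12.05 jig 3.164620980795341 11.376750249965733 88.64527580724868 rpy [ 3.1408 -0.0005  1.3132] yaw err 0.0018672107872728105 F [-2.496  -2.8887  7.3043] gap 31.76548244295545 38.72159220278263
```

View pics/j1z.png

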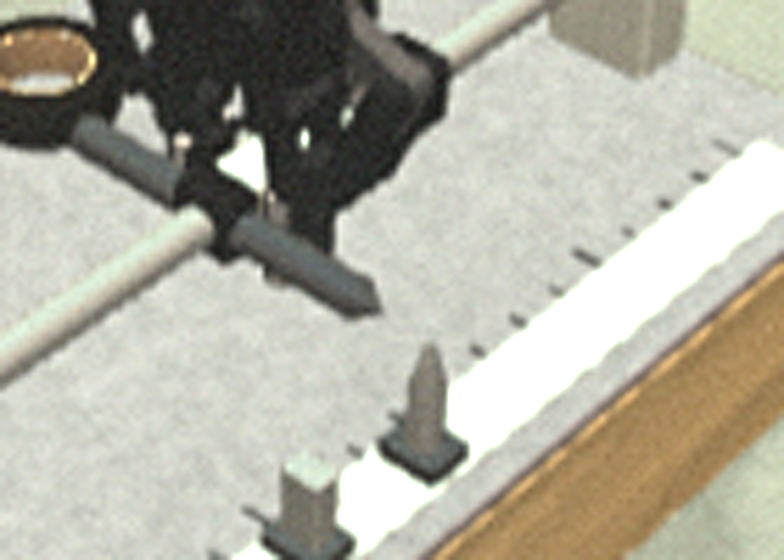

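The fingers are closed on the pads: gap 31.8 mm (33.5 mm expected for lever shut) and grip 38.7 N. The bar end at crop (362,297) hasn't moved, so it is still level with the post. Handing in.

```bash
python3 -c "
from h import *
where(); print(job_done())"
```

```text
12.1 jig 3.1373129857802837 11.38118836874012 88.64164377316055 rpy [ 3.1408 -0.0005  1.3132] yaw err 0.0018891773231586306 F [-1.9193 -3.739   8.2579] gap 31.483928881305772 38.72185930609703
the job is handed in; nothing more can be done
None
```

I handed the job in after about 12 s with the crossbar within about 1.5 mm of the pointed post by my camera measurement, the cam lever squeezed shut and the leg still held at about 39 N; no verdict came back.

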